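Test the trip unit, then hold the viewing box lid at the index pointer

TASK

Before opening the photograph viewing box, test its safety trip: press the yellow test button on the white trip unit until the orange lever drops, take the button pressure off, and lift the lever fully back up. Only then raise the sprung blue lid by its yellow bar until it is in line with the red index pointer at its side, and finish while still holding it there steadily with the gripper: it springs shut if let go. Leave the pointer and the other things on the desk where they are.

Things in the scene. Friction and masses are not known exactly. Their poses are not given: they have to be found in the camera images.
- viewer: Grey photograph viewing box fixed to the desk, 220 (x) x 280 (y) x 75 mm high; origin at the centre of its underside, z up, its front (bar side) faces its own -x. It stands left or right of the trip unit, turned by up to about 13 degrees. A thin aluminium index arc of radius 150 mm stands on its +y side, up to 220 mm above the desk: pass above it.
- lid (a joint): Angle of the blue lid in rad: 0 shut, grows as the front edge rises, at most 1.3. The hinge runs along the box's y axis at the rear top edge (110 mm behind the box's centre, 75 mm above the desk). The spring hinge and the weight pull it shut: about 2 to 3 N at the bar when shut, 4 to 5 N at 0.7 rad. It does not stay open by itself.
- lid_handle (a point): Middle of the round yellow lid bar (12 mm diameter, along the box's y; 110 mm free between its two 10 mm arms). The bar stands 45 mm ahead of the lid's front edge with open space above, below and between it and the box, 80 mm above the desk when shut. It is 265 mm from the hinge line, 5 mm off the hinge plane on the upper side. The point turns with the lid: its x axis points along the lid to the hinge, y along the bar, z square to the lid.
- lid_hinge (a point): Middle of the lid's hinge line, on the lid; same axes as lid_handle.
- pointer_tip (a point): Free end of the red index pointer (flat arm, end tab 35 x 16 mm), 185 mm from its pivot, 20 mm outside the box's +y side. It turns about the lid's hinge direction with its pivot 5 mm above lid_hinge (80 mm above the desk); set 0.45 to 0.80 rad above level, stiff. Tip height = 80 mm + 185 mm x sin(angle); the lid is in line when its angle is the same. x axis: along the pointer to the hinge.
- trip: White trip unit fixed to the desk, 120 (x) x 100 (y) x 105 mm high; origin at the centre of its underside, its front (lever side) faces its own -x; turned by up to about 17 degrees.
- button_top (a point): Centre of the top face of the yellow test button (26 mm diameter) on top of the trip unit, 118 mm above the desk, pressed straight down.
- test_button (a joint): How far the test button is pressed, in m: 0 out, 0.007 fully in (spring: 1.5 N at first, 5 N fully in). Pressed beyond about 0.005 it tips the lever over; it springs out again when let go.
- lever (a joint): Lever angle in rad: 0 = fully up (about 23 degrees above level), 0.8 = dropped (about 23 degrees below level). Light over-centre action: it stays in either end position and falls to the nearer one from between (middle at 0.4); under 1 N moves it.
- lever_grip (a point): Centre of the orange lever end (36 mm long, 16 mm wide along the unit's y, 12 mm thick), 80 mm from the lever's pivot; about 106 mm above the desk when up, 44 mm when dropped. It sticks out freely about 50 mm ahead of the unit's front; the end can be pinched from above across its 16 mm width.
- lever_pivot (a point): Lever's pivot on its hinge axis (the unit's y), 75 mm above the desk, 35 mm ahead of the unit's centre, inside the unit; the lever end swings about it in the unit's x-z plane.
- tape: Yellow tape roll, 90 mm diameter, 24 mm high, a bystander; origin at the centre of its underside.
- stapler: Blue and black stapler 130 x 34 x 38 mm, a bystander; origin at the centre of its underside.
- mug: Blue mug, 82 mm wide, 90 mm high, a bystander; origin at the centre of its underside.
- jar: Amber jar, 68 mm wide, 90 mm high, a bystander; origin at the centre of its underside.
- album: Blue photograph album 160 x 110 x 35 mm, a bystander; origin at the centre of its underside.
- stamp: Wooden hand stamp, 40 mm wide, 58 mm high, a bystander; origin at the centre of its underside.
- loupe: Magnifier lying flat, lens 52 mm wide with a handle reaching 113 mm from it, 10 mm thick, a bystander; origin at the lens centre.

How it is judged:
On the way, in this order (a step that is already met when the one before it is completed fails the run):
1. the test button is pressed and the lever drops, the lid still shut (value of joint test_button above 0.003 m and value of joint lever above 0.5 rad and value of joint lid below 0.1 rad), for 0.02 s.
2. the button is out again and the lever is lifted fully back up, the lid still shut (value of joint test_button below 0.002 m and value of joint each of lever, lid below 0.1 rad), for 0.2 s.
3. the lid is raised into line with the red pointer (angle between the x axis of lid_handle and the x axis of pointer_tip, either way round below 0.08 rad), for 0.2 s.
At the end, for the whole second after the job is handed in: The lid is held still by the gripper's fingers (contact force over 1 N, lid slower than 0.1 rad/s), in line with the red pointer within 0.08 rad (about 4.5 degrees), with the lever fully up (within 0.1 rad) and the test button out (pressed less than 2 mm) (angle between the x axis of lid_handle and the x axis of pointer_tip, either way round below 0.08 rad and contact force between the fingers and lid above 1 N and velocity of joint lid between -0.1 and 0.1 rad/s and value of joint lever below 0.1 rad and value of joint test_button below 0.002 m); the arm keeps its last pose, push and grip.
It fails at once if the red pointer is moved by more than 10 mm (distance of pointer_tip from where it was at the start of the episode above 0.01 m).
It fails at once if a bystander is moved by more than 30 mm (distance of any of tape, stapler, mug, jar, album, stamp, loupe from where it was at the start of the episode above 0.03 m).
It also fails if it takes over 64 s, if anything falls off the work surface, if the arm or the gripper's body presses on something with over 40 N, if the wrist force passes 120 N, or if a joint passes its speed limit or range.

ROBOT

A 6-joint arm with a two-finger parallel gripper is mounted at the origin on the work surface. World frame = base frame: x ahead of the robot, y to its left, z up, the work surface at z = 0. Lengths are in m, angles in rad, forces in N, time in s.
With the tool pointing down it reaches from about 0.325 to 0.9 m from the base axis. Payload 6.1 kg.
Tool frame: the origin (TCP) lies midway between the tips of the shut fingers; the grasp point (between the pads) lies 19 mm behind it; z points along the fingers, y is the line along which they close (so a half turn about z gives the same grasp; the last joint's range is limited). The gripper opens to 87 mm and grips with 3 to 60 N. Pads are 19 mm wide; open, the fingers measure 117 mm over their backs; the gripper's body (75 mm by 190 mm) begins 51 mm behind the grasp point.
Start: joints at [-1.345, 0.22, 1.526, -0, 1.395, -0.126], TCP at [0.215, -0.587, 0.199] pointing down, gripper open.
Joint ranges: [-2.98, 2.98], [-0.91, 2.08], [0.09, 2.57], [-1.24, 4.39], [0.2, 2.65], [-2.68, 2.68]. Speed limits (rad/s): [2.57, 2.57, 3.01, 3.14, 3.14, 3.14].

INTERFACE

Orientations are given as a 3x3 rotation matrix whose columns are the frame's x, y, z axes.
In Python, from plant import telemetry, viewer, r gives the robot as it stands. The module is installed in compiled form; this text tells all that it offers.
- The arm moves only by the tool jog_arm, never from a script. Its argument "series" is a list of rows, each a list of 3 entries, a list of its own where there are three numbers: the gripper's target within -1 to 1 (fully open at 1, half-way at 0, shut at -1), then the shift along the tool's x, y, z in mm, then the turn, a rotation vector about the tool's x, y, z in rad. In form: [[gripper, [tx, ty, tz], [ax, ay, az]], ...]. A call has 1 to 12 rows; each row is the pose to reach, as a shift and turn from the pose commanded when the call began, along the tool's axes at that moment; what a row does not reach only later rows make up. A row lasts 1/10 s, in which the tool goes at most 50 mm and 8.59 degrees, less where a joint would pass 70% of its speed; a pose out of reach is approached as far as the arm can. A call with a gripper value outside its range is refused whole. The fingers move at their own pace and stop on an object; the grip force is fixed at half the most. Time passes only in rows, so rows that repeat a pose let the fingers close. It gives the time, the measured TCP pose, the force, the opening and the grip force at its end, in the units of the state.
- telemetry.get_obs(): the state, without advancing time (a new reading comes with each control period).
- viewer.camera(name): name is "side" or "top"; returns the picture (400x640x3 uint8, red, green, blue); there is no depth.
- viewer.get_calibration(name): a dict with "fx", "fy", "cx", "cy" (pixels), "camera_from_world" (4x4, takes a point from world to camera coordinates). Camera axes: x right, y down, z forward; pixel columns grow to the right and rows downward; lengths in m; the calibration is good to about 2 mm. A picture is of the moment at which its call begins. get_calibration takes no time and is no camera call.
- r.job_done(): hands the job in; it is judged then, once.
The state is a dict: "t": time; "q": joint angles; "joint_velocities": joint speeds; "joint_torque": joint torques, N m; "ee_pos": TCP position; "tool_rot": TCP orientation; "wrist_force": force on the tool from outside, world axes, zero at the start; "ft_torque": the same for the moment, N m; "opening": opening from 0.0 (shut) to 1.0 (fully open); "grasp_force": force on a finger pad.
Only numpy, scipy, OpenCV 4.12 (cv2) and the standard library are available. Lean on these libraries where they do the work, as an engineer would, in place of code of your own. Each camera call takes 0.05 s, during which the arm holds its last target. There are 200 camera calls.

## Working session

There is one attempt and no reset: what is moved stays moved. The work goes in short steps, Python scripts to look and compute and a tool call to move; the robot and the scene stay as the last step left them, time stands still between calls to the robot, and variables do not carry over. Pictures are saved under pics/ and viewed, at most 10 in all, crops included, and the job is handed in when it is done.

Besides the shell and the picture viewer there is one more tool, called after "Call:" by a JSON object that holds its "fn" and its "kwargs", one argument or row to a line. jog_arm: Moves the arm, as the interface text tells. Its arguments: {"type":"object","properties":{"series":{"type":"array","items":{"type":"array"}}},"required":["series"]}

```bash
mkdir -p pics; python3 - <<'E'
from plant import telemetry, viewer, r
import cv2,numpy as np
for n in("top","side"):
    im=viewer.camera(n); cv2.imwrite(f"pics/{n}0.png",im[:,:,::-1])
    c=viewer.get_calibration(n); print(n,c["fx"],c["fy"],c["cx"],c["cy"]); print(np.round(c["camera_from_world"],4).tolist())
o=telemetry.get_obs(); print({k:np.round(v,3).tolist() for k,v in o.items()})
E
```

```text
top 486.79791739333723 486.79791739333723 319.74288755191867 196.9410224949271
[[-0.0232, -0.9997, 0.0032, -0.0109], [-0.9949, 0.0228, -0.0987, 0.5488], [0.0986, -0.0055, -0.9951, 1.8974], [0.0, 0.0, 0.0, 1.0]]
side 432.61531660821163 432.61531660821163 322.46687585096714 196.04215743616666
[[0.7088, -0.7054, 0.0101, -0.3937], [-0.4609, -0.4738, -0.7503, 0.2978], [0.534, 0.5272, -0.661, 1.4567], [0.0, 0.0, 0.0, 1.0]]
{'t': 0.1, 'q': [-1.345, 0.221, 1.527, -0.0, 1.395, -0.126], 'joint_velocities': [0.0, -0.001, -0.001, 0.001, -0.001, -0.001], 'joint_torque': [0.001, -49.594, -38.852, 0.07, 0.052, -0.0], 'ee_pos': [0.215, -0.586, 0.198], 'tool_rot': [[0.939, 0.345, -0.0], [0.345, -0.939, 0.002], [0.0, -0.002, -1.0]], 'wrist_force': [-0.043, 0.701, 0.482], 'ft_torque': [-0.053, 0.071, 0.018], 'grasp_force': 0.0, 'opening': 0.999}
```

View pics/top0.png

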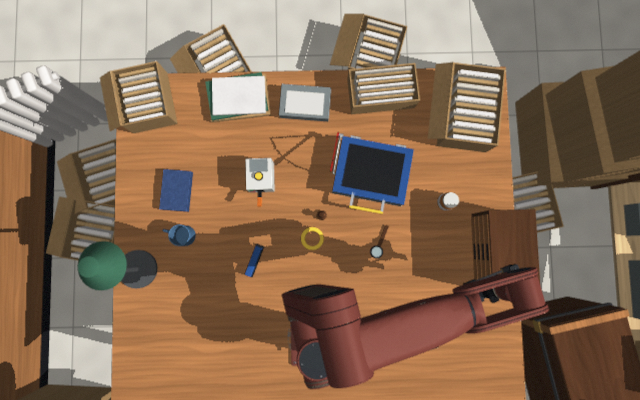

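View pics/side0.png

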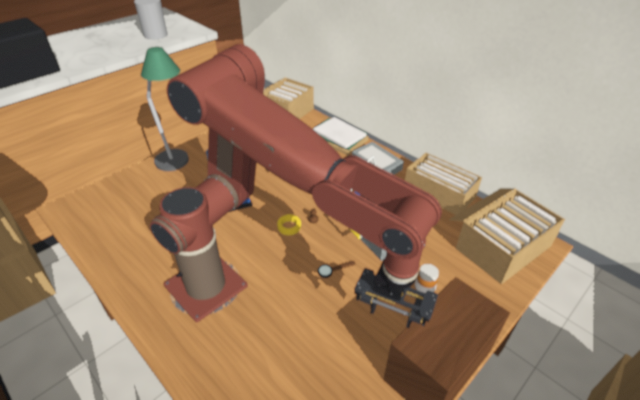

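The top view shows the trip at about (259,175) with its button at (258,176) and its lever end at (260,200). The viewer is at (373,170), the yellow bar at (368,209) and the red pointer near (336,150). In the side view the arm hides both units. Next I'll zoom in and measure.

```bash
cat >h.py <<'E'
import cv2,numpy as np
from plant import telemetry, viewer
def ray(n,uv):
    c=viewer.get_calibration(n);T=np.array(c["camera_from_world"]);R=T[:3,:3]
    d=R.T@np.array([(uv[0]-c["cx"])/c["fx"],(uv[1]-c["cy"])/c["fy"],1]);return -R.T@T[:3,3],d
def onz(n,uv,z):
    o,d=ray(n,uv);return o+d*(z-o[2])/d[2]
def proj(n,p):
    c=viewer.get_calibration(n);T=np.array(c["camera_from_world"]);q=T[:3,:3]@p+T[:3,3]
    return np.array([c["fx"]*q[0]/q[2]+c["cx"],c["fy"]*q[1]/q[2]+c["cy"]])
def blobs(im,lo,hi,box,amin=3):
    x0,y0,x1,y1=box
    m=cv2.inRange(cv2.cvtColor(im[y0:y1,x0:x1],cv2.COLOR_RGB2HSV),lo,hi)
    n,l,s,c=cv2.connectedComponentsWithStats(m)
    return [(s[i,4],c[i]+[x0,y0],np.argwhere(l==i)[:,::-1]+[x0,y0]) for i in range(1,n) if s[i,4]>=amin]
E
python3 - <<'E'
from h import *
im=cv2.imread("pics/top0.png")[:,:,::-1].copy()
for nm,lo,hi,b,z in [("button",(20,120,120),(35,255,255),(235,150,285,192),.118),("lever",(3,180,150),(17,255,255),(250,188,272,212),.106),("bar",(20,100,100),(35,255,255),(335,185,400,220),.08),("red",(0,150,90),(4,255,255),(320,125,350,200),.15),("red2",(175,150,90),(180,255,255),(320,125,350,200),.15),("white",(0,0,190),(180,40,255),(235,150,285,195),.105),("blue",(105,120,90),(125,255,255),(320,125,425,215),.08)]:
    for a,c,p in blobs(im,lo,hi,b):
        rc=cv2.minAreaRect(p.astype(np.float32)); print(nm,a,np.round(c,1),np.round(onz("top",c,z),4),"rect px",np.round(cv2.boxPoints(rc),1).tolist(), p[:,0].min(),p[:,0].max(),p[:,1].min(),p[:,1].max())
cv2.imwrite("pics/crop1.png",cv2.resize(im[120:225,235:430,::-1],None,fx=4,fy=4,interpolation=cv2.INTER_CUBIC))
E
```

```text
button 46 [258.2 175.5] [0.6261 0.2078 0.118 ] rect px [[253.5, 175.5], [258.0, 171.0], [262.5, 175.5], [258.0, 180.0]] 255 262 172 179
lever 41 [259.2 201.6] [0.5281 0.2066 0.106 ] rect px [[257.0, 197.0], [261.0, 197.0], [261.0, 206.0], [257.0, 206.0]] 257 261 197 206
bar 113 [365.5 209. ] [ 0.4926 -0.1978  0.08  ] rect px [[348.5, 207.5], [349.20001220703125, 204.10000610351562], [382.5, 210.39999389648438], [381.79998779296875, 213.89999389648438]] 349 382 205 213
red 48 [333.9 151.8] [ 0.7045 -0.0797  0.15  ] rect px [[329.20001220703125, 169.8000030517578], [336.70001220703125, 132.6999969482422], [338.3999938964844, 133.10000610351562], [331.0, 170.1999969482422]] 330 338 133 170
white 506 [260.6 177.4] [0.6205 0.2003 0.105 ] rect px [[246.0, 158.0], [273.0, 158.0], [273.0, 189.0], [246.0, 189.0]] 246 273 158 189
blue 1573 [372.3 171.1] [ 0.6389 -0.2289  0.08  ] rect px [[332.1000061035156, 191.1999969482422], [342.3999938964844, 136.0], [413.29998779296875, 149.3000030517578], [403.0, 204.5]] 333 412 137 204
```

View pics/crop1.png

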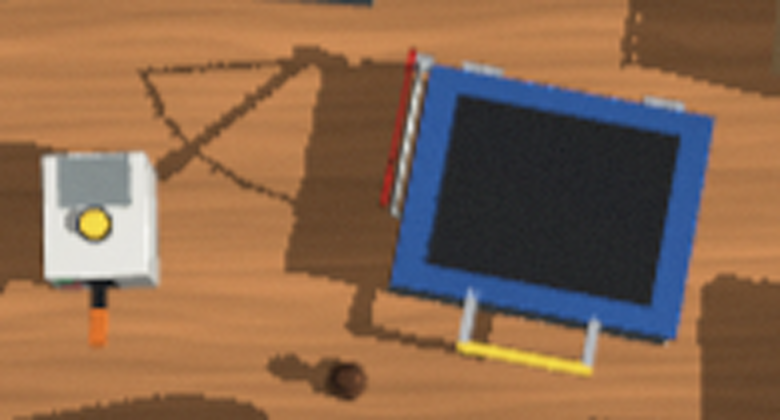

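The crop shows the trip almost square to the world, with the button at crop (94,223) and the lever up at (97,320). The box is turned about -12°, with the bar from crop (460,347) to (592,370). The red pointer runs from (412,52) to (386,205). Next I'll raise the arm and go over the button with the fingers shut.

Call:
{"fn": "jog_arm", "kwargs": {
  "series": [
    [-1, [0, 0, -160], [0, 0, 0]],
    [-1, [0, 0, -160], [0, 0, 0]],
    [-1, [0, 0, -160], [0, 0, 0]],
    [-1, [330, -300, -160], [0, 0, 0.34]],
    [-1, [330, -300, -160], [0, 0, 0.34]],
    [-1, [330, -300, -160], [0, 0, 0.34]],
    [-1, [330, -300, -160], [0, 0, 0.34]],
    [-1, [330, -300, -160], [0, 0, 0.34]],
    [-1, [330, -300, -160], [0, 0, 0.34]],
    [-1, [330, -300, -160], [0, 0, 0.34]],
    [-1, [330, -300, -160], [0, 0, 0.34]],
    [-1, [330, -300, -160], [0, 0, 0.34]]
  ]
}}

```text
t: 1.3
ee_pos: [0.4222, -0.1892, 0.3589]
tool_rot: [[1.0, 0.012, 0.0], [0.012, -1.0, 0.0], [0.0, -0.0, -1.0]]
wrist_force: [0.1, -0.2, -0.2]
opening: 0.032
grasp_force: 0.0
```

Call:
{"fn": "jog_arm", "kwargs": {
  "series": [
    [-1, [209, -395, 0], [0, 0, 0]],
    [-1, [209, -395, 0], [0, 0, 0]],
    [-1, [209, -395, 0], [0, 0, 0]],
    [-1, [209, -395, 0], [0, 0, 0]],
    [-1, [209, -395, 0], [0, 0, 0]],
    [-1, [209, -395, 0], [0, 0, 0]],
    [-1, [209, -395, 0], [0, 0, 0]],
    [-1, [209, -395, 0], [0, 0, 0]],
    [-1, [209, -395, 0], [0, 0, 0]],
    [-1, [209, -395, 0], [0, 0, 0]],
    [-1, [209, -395, 180], [0, 0, 0]],
    [-1, [209, -395, 180], [0, 0, 0]]
  ]
}}

```text
t: 2.5
ee_pos: [0.6271, 0.2064, 0.2594]
tool_rot: [[1.0, 0.013, 0.004], [0.013, -1.0, 0.0], [0.004, -0.0, -1.0]]
wrist_force: [-0.0, 0.0, -1.5]
opening: 0.005
grasp_force: 0.0
```

```bash
python3 - <<'E'
from h import *
im=viewer.camera("side"); t=viewer.camera("top")
yaw=-.21
ex=np.array([np.cos(yaw),np.sin(yaw),0]);ey=np.array([-ex[1],ex[0],0])
H=np.array([.4926,-.1978,.08])
for nm,p in [("button",np.array([.626,.208,.118])),("lever",np.array([.528,.2066,.106])),("bar",H),("hinge",H+.265*ex)]: print(nm,np.round(proj("side",p)))
P=H+.265*ex+.160*ey; print("pivot",P, proj("side",P),proj("top",P))
for a in (.4,.5,.6,.7,.8):
    q=P-.185*np.cos(a)*ex+[0,0,.185*np.sin(a)]; print(a,np.round(proj("side",q),1),np.round(proj("top",q),1))
s=im[130:280,280:480]
for k in (0,174):
  for a,c,p in blobs(im,(k,130,70),(k+6,255,255),(280,130,480,280)): print(a,c,p.min(0),p.max(0))
cv2.imwrite("pics/s1.png",cv2.resize(im[120:270,250:450,::-1],None,fx=4,fy=4,interpolation=cv2.INTER_CUBIC))
E
```

```text
button [300. 154.]
lever [283. 166.]
bar [349. 225.]
hinge [405. 199.]
pivot [ 0.78513178 -0.09655693  0.08      ] [379.0317638  176.90654114] [337.12551114 134.69235746]
0.4 [345.8 177.1] [329.5 174.6]
0.5 [347.7 173. ] [330.  171.8]
0.6 [350.  168.9] [330.6 168.6]
0.7 [352.6 164.8] [331.3 165. ]
0.8 [355.6 160.9] [332.  160.9]
23 [351.86956522 171.43478261] [349 170] [355 173]
20 [371.7 175.8] [364 174] [377 178]
```

View pics/s1.png

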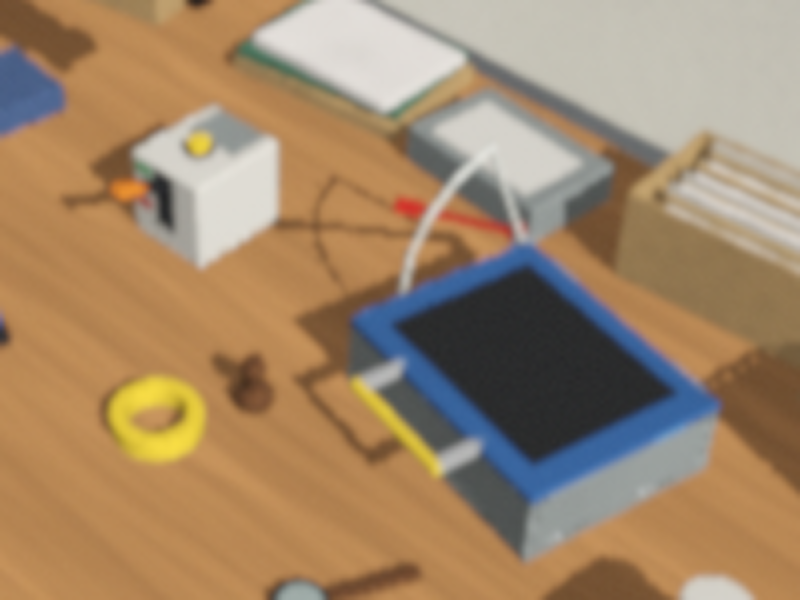

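The side view shows the pointer tip at full-picture pixel (349,171). Predicted positions there and in the top view both give about 0.55 rad. The button is at (300,155) and the lever is up at (282,167), both as predicted. Now I'll press.

Call:
{"fn": "jog_arm", "kwargs": {
  "series": [
    [-1, [-1, -1, 50], [0, 0, 0]],
    [-1, [-1, -1, 100], [0, 0, 0]],
    [-1, [-1, -1, 132], [0, 0, 0]],
    [-1, [-1, -1, 137], [0, 0, 0]],
    [-1, [-1, -1, 141], [0, 0, 0]],
    [-1, [-1, -1, 144], [0, 0, 0]],
    [-1, [-1, -1, 146.5], [0, 0, 0]],
    [-1, [-1, -1, 146.5], [0, 0, 0]]
  ]
}}

```text
t: 3.4
ee_pos: [0.6261, 0.2072, 0.1143]
tool_rot: [[1.0, 0.012, 0.003], [0.012, -1.0, 0.001], [0.003, -0.0, -1.0]]
wrist_force: [0.1, 0.2, 0.4]
opening: 0.002
grasp_force: 0.0
```

Call:
{"fn": "jog_arm", "kwargs": {
  "series": [
    [-1, [0, 0, 1.5], [0, 0, 0]],
    [-1, [0, 0, 3], [0, 0, 0]],
    [-1, [0, 0, 3], [0, 0, 0]]
  ]
}}

```text
t: 3.7
ee_pos: [0.6249, 0.207, 0.1094]
tool_rot: [[1.0, 0.012, -0.0], [0.012, -1.0, -0.0], [-0.0, 0.0, -1.0]]
wrist_force: [-1.2, 0.2, 0.3]
opening: 0.001
grasp_force: 0.0
```

```bash
python3 - <<'E'
from h import *
im=viewer.camera("side"); t=viewer.camera("top"); o=telemetry.get_obs(); print(o["ee_pos"],o["wrist_force"])
for z in (.106,.044): print(proj("side",np.array([.528 if z>.1 else .528,.2066,z])))
for n,i,b in(("side",im,(260,140,300,200)),("top",t,(245,185,275,215))):
  for a,c,p in blobs(i,(3,150,100),(14,255,255),b,8): print(n,a,c)
cv2.imwrite("pics/s2.png",cv2.resize(im[90:210,230:370,::-1],None,fx=4,fy=4,interpolation=cv2.INTER_CUBIC))
E
```

```text
[0.62503048 0.20704051 0.10951011] [-0.48774518 -0.0242392   0.03932237]
[282.52735594 166.09988042]
[283.27908009 177.84175211]
side 35 [280.48571429 166.8       ]
```

View pics/s2.png

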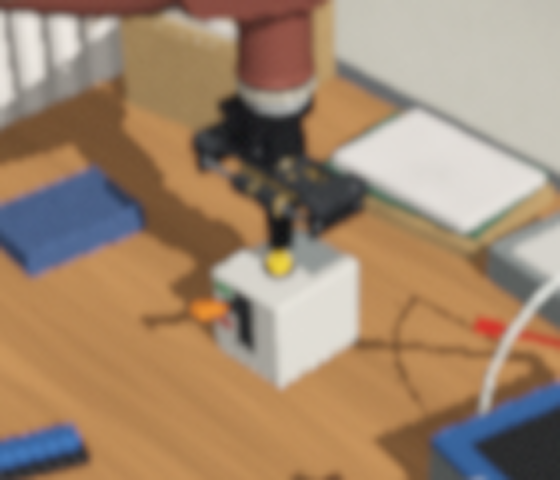

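The finger tip at crop (280,245) seems to be behind the yellow button at (279,262), and the lever is still up. Next I'll triangulate the button.

```bash
python3 - <<'E'
from h import *
im=viewer.camera("side"); o=telemetry.get_obs()
print("tcp px",proj("side",o["ee_pos"]), o["ee_pos"])
for a,c,p in blobs(im,(20,120,100),(35,255,255),(285,140,315,170)):
    print("button",a,c,p.min(0),p.max(0),onz("side",c,.118),onz("side",c,.114))
for p in ([.626,.208,.118],[.626,.208,.105],[.613,.208,.118],[.639,.208,.118]): print(proj("side",np.array(p)))
o1,d1=ray("side",c);o2,d2=ray("top",(258.2,175.5))
A=np.c_[d1,-d2];s=np.linalg.lstsq(A,o2-o1,rcond=None)[0];print(o1+d1*s[0],o2+d2*s[1])
print(im[145:165,300].tolist())
E
```

```text
tcp px [299.8304394  155.64587474] [0.62505014 0.20706618 0.10952358]
button 31 [299.29032258 155.        ] [297 152] [302 158] [0.61879063 0.20330153 0.118     ] [0.6224482  0.20743427 0.114     ]
[299.79695188 153.82530806]
[299.87244118 156.32776152]
[297.51497041 155.09157733]
[302.06161547 152.56864846]
[0.62500721 0.21032573 0.11120141] [0.62712579 0.2085428  0.11129652]
[[29, 27, 26], [22, 23, 21], [22, 23, 23], [23, 22, 23], [24, 22, 25], [26, 25, 24], [59, 52, 37], [126, 109, 52], [188, 163, 63], [220, 194, 64], [233, 207, 66], [235, 209, 65], [227, 201, 72], [205, 182, 105], [187, 176, 153], [200, 195, 186], [212, 209, 201], [215, 212, 204], [215, 213, 205], [218, 215, 206]]
```

Call:
{"fn": "jog_arm", "kwargs": {
  "series": [
    [-1, [0, 0, 1], [0, 0, 0]],
    [-1, [0, 0, 2], [0, 0, 0]],
    [-1, [0, 0, 2], [0, 0, 0]]
  ]
}}

```text
t: 4.15
ee_pos: [0.6249, 0.207, 0.1073]
tool_rot: [[1.0, 0.012, -0.0], [0.012, -1.0, -0.0], [-0.0, 0.0, -1.0]]
wrist_force: [-0.2, 0.1, -0.1]
opening: 0.004
grasp_force: 0.0
```

Call:
{"fn": "jog_arm", "kwargs": {
  "series": [
    [-1, [0, 0, 1], [0, 0, 0]],
    [-1, [0, 0, 2], [0, 0, 0]],
    [-1, [0, 0, 2], [0, 0, 0]]
  ]
}}

```text
t: 4.45
ee_pos: [0.6249, 0.207, 0.1053]
tool_rot: [[1.0, 0.012, -0.0], [0.012, -1.0, -0.0], [-0.0, 0.0, -1.0]]
wrist_force: [0.1, 0.2, 0.1]
opening: -0.001
grasp_force: 0.0
```

Call:
{"fn": "jog_arm", "kwargs": {
  "series": [
    [-1, [0, 0, 1], [0, 0, 0]],
    [-1, [0, 0, 2], [0, 0, 0]],
    [-1, [0, 0, 2], [0, 0, 0]]
  ]
}}

```text
t: 4.75
ee_pos: [0.625, 0.207, 0.1033]
tool_rot: [[1.0, 0.012, -0.0], [0.012, -1.0, -0.0], [-0.0, 0.0, -1.0]]
wrist_force: [0.2, 0.1, -0.6]
opening: 0.005
grasp_force: 0.0
```

Call:
{"fn": "jog_arm", "kwargs": {
  "series": [
    [-1, [0, 0, 1.5], [0, 0, 0]],
    [-1, [0, 0, 3], [0, 0, 0]],
    [-1, [0, 0, 3], [0, 0, 0]]
  ]
}}

```text
t: 5.05
ee_pos: [0.6249, 0.207, 0.1002]
tool_rot: [[1.0, 0.012, -0.001], [0.012, -1.0, -0.0], [-0.001, 0.0, -1.0]]
wrist_force: [0.2, 0.0, -0.4]
opening: 0.008
grasp_force: 0.0
```

Call:
{"fn": "jog_arm", "kwargs": {
  "series": [
    [-1, [0, 0, 1.5], [0, 0, 0]],
    [-1, [0, 0, 3], [0, 0, 0]],
    [-1, [0, 0, 3], [0, 0, 0]]
  ]
}}

```text
t: 5.35
ee_pos: [0.6249, 0.207, 0.0972]
tool_rot: [[1.0, 0.012, -0.001], [0.012, -1.0, -0.0], [-0.001, 0.0, -1.0]]
wrist_force: [-0.5, 1.5, 0.3]
opening: 0.005
grasp_force: 0.0
```

```bash
python3 - <<'E'
from h import *
im=viewer.camera("side"); o=telemetry.get_obs()
print("tcp px",proj("side",o["ee_pos"]), o["ee_pos"],o["wrist_force"])
t=viewer.camera("top")
a=cv2.resize(im[125:175,270:330,::-1],None,fx=9,fy=9,interpolation=cv2.INTER_CUBIC)
b=cv2.resize(t[130:215,230:290,::-1],(318,450),interpolation=cv2.INTER_CUBIC)
cv2.imwrite("pics/s3.png",np.hstack([a[:450,:470],b]))
E
```

```text
tcp px [299.88740137 157.99457224] [0.62493998 0.20703129 0.09732783] [ 0.62511126 -0.43575796 -0.488463  ]
```

View pics/s3.png

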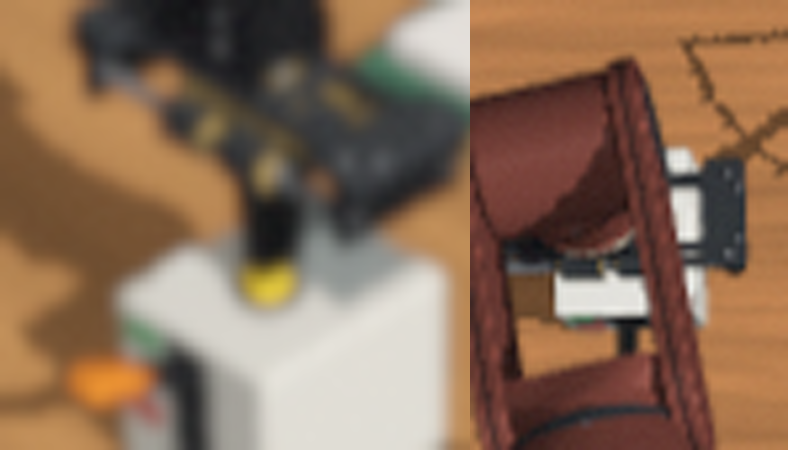

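The finger tip is over the button at crop (268,265), just about touching it. The real tips sit roughly 20 mm higher than the reported TCP, so I'll keep going down.

Call:
{"fn": "jog_arm", "kwargs": {
  "series": [
    [-1, [0, 0, 1.5], [0, 0, 0]],
    [-1, [0, 0, 3], [0, 0, 0]],
    [-1, [0, 0, 3], [0, 0, 0]]
  ]
}}

```text
t: 5.75
ee_pos: [0.6252, 0.2071, 0.0946]
tool_rot: [[1.0, 0.012, 0.0], [0.012, -1.0, 0.0], [0.0, -0.0, -1.0]]
wrist_force: [-0.2, -0.5, 1.5]
opening: 0.004
grasp_force: 0.7
```

Call:
{"fn": "jog_arm", "kwargs": {
  "series": [
    [-1, [0, 0, 1], [0, 0, 0]],
    [-1, [0, 0, 2], [0, 0, 0]],
    [-1, [0, 0, 2], [0, 0, 0]]
  ]
}}

```text
t: 6.05
ee_pos: [0.6252, 0.2071, 0.0928]
tool_rot: [[1.0, 0.012, 0.0], [0.012, -1.0, 0.0], [0.0, -0.0, -1.0]]
wrist_force: [-0.0, 0.1, 3.7]
opening: 0.002
grasp_force: 1.5
```

Call:
{"fn": "jog_arm", "kwargs": {
  "series": [
    [-1, [0, 0, 1], [0, 0, 0]],
    [-1, [0, 0, 2], [0, 0, 0]],
    [-1, [0, 0, 2], [0, 0, 0]]
  ]
}}

```text
t: 6.35
ee_pos: [0.6252, 0.2071, 0.0906]
tool_rot: [[1.0, 0.012, 0.0], [0.012, -1.0, 0.0], [0.0, -0.0, -1.0]]
wrist_force: [-0.9, 0.2, 3.5]
opening: 0.004
grasp_force: 1.8
```

```bash
cat >lv.py <<'E'
from h import *
im=viewer.camera("side"); o=telemetry.get_obs(); print(o["t"],o["ee_pos"],o["wrist_force"],o["opening"],o["grasp_force"])
for a,c,p in blobs(im,(3,150,100),(14,255,255),(262,140,300,200),8): print("lever",a,c,"up 280.5 166.8")
E
python3 lv.py
```

```text
6.4 [0.62526453 0.20706232 0.09061497] [-1.27481553 -0.87769519  3.09069605] 0.004087985896379223 1.7474001434311504
lever 23 [279.04347826 170.30434783] up 280.5 166.8
```

```bash
python3 lv.py; python3 lv.py
```

```text
6.45 [0.62523291 0.2070728  0.09058758] [-0.11263822  0.71890907  4.06575045] 0.005483819332762823 1.7336135602818104
lever 22 [278.95454545 170.18181818] up 280.5 166.8
6.5 [0.62523037 0.20707634 0.09056999] [-0.12418977 -0.50936824  3.77892826] 0.006288996276239431 1.735553084872663
lever 24 [279.08333333 170.20833333] up 280.5 166.8
```

Call:
{"fn": "jog_arm", "kwargs": {
  "series": [
    [-1, [0, 0, 0.7], [0, 0, 0]],
    [-1, [0, 0, 0.7], [0, 0, 0]]
  ]
}}

```text
t: 6.7
ee_pos: [0.6253, 0.2071, 0.0899]
tool_rot: [[1.0, 0.012, 0.0], [0.012, -1.0, 0.0], [0.0, -0.0, -1.0]]
wrist_force: [-0.1, 0.7, 3.2]
opening: 0.006
grasp_force: 1.9
```

```bash
python3 lv.py
```

```text
6.75 [0.6252198  0.20706098 0.08987288] [ 8.19358392e-02 -1.03918679e-03  4.63027998e+00] 0.00741166444480643 1.8831415027671028
lever 16 [281.625  170.4375] up 280.5 166.8
```

Call:
{"fn": "jog_arm", "kwargs": {
  "series": [
    [-1, [0, 0, 1], [0, 0, 0]],
    [-1, [0, 0, 1], [0, 0, 0]]
  ]
}}

```text
t: 6.95
ee_pos: [0.6252, 0.2071, 0.0888]
tool_rot: [[1.0, 0.012, 0.0], [0.012, -1.0, 0.0], [0.0, -0.0, -1.0]]
wrist_force: [-0.9, -0.0, 3.5]
opening: 0.009
grasp_force: 2.1
```

```bash
python3 lv.py; python3 - <<'E'
from h import *
im=viewer.camera("side")
cv2.imwrite("pics/s4.png",cv2.resize(im[130:190,255:325,::-1],None,fx=8,fy=8,interpolation=cv2.INTER_CUBIC))
E
```

```text
7.0 [0.62524199 0.20709722 0.08888681] [ 0.3078528  -0.19029701  4.12616583] 0.004282061362754213 2.105914049752755
lever 19 [278.73684211 174.68421053] up 280.5 166.8
```

View pics/s4.png

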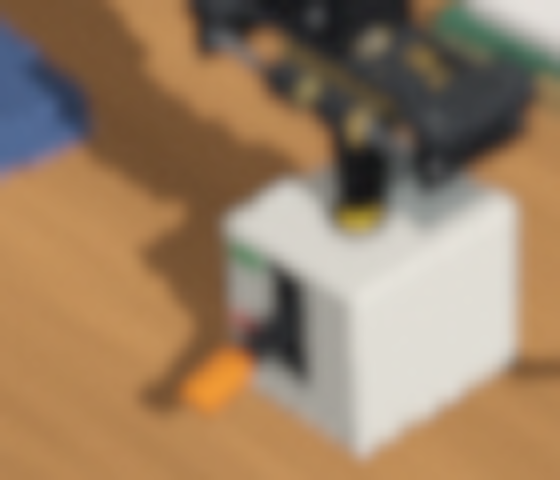

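The lever has dropped, with its end at crop (215,380), and the button is pressed in. Now I'll release the button, open the gripper and go over the lever.

Call:
{"fn": "jog_arm", "kwargs": {
  "series": [
    [-1, [0, 0, -50], [0, 0, 0]],
    [-1, [0, 0, -80], [0, 0, 0]],
    [0.2, [-50, -0.6, -80], [0, 0, 0]],
    [0.2, [-101, -0.6, -80], [0, 0, 0]],
    [0.2, [-101, -0.6, -80], [0, 0, 0]],
    [0.2, [-101, -0.6, -80], [0, 0, 0]],
    [0.2, [-101, -0.6, -80], [0, 0, 0]],
    [0.2, [-101, -0.6, -40], [0, 0, 0]],
    [0.2, [-101, -0.6, 0], [0, 0, 0]],
    [0.2, [-101, -0.6, 30], [0, 0, 0]],
    [0.2, [-101, -0.6, 30], [0, 0, 0]]
  ]
}}

```text
t: 8.15
ee_pos: [0.5214, 0.2054, 0.0538]
tool_rot: [[1.0, 0.011, -0.009], [0.011, -1.0, -0.002], [-0.009, 0.002, -1.0]]
wrist_force: [0.1, -0.5, -1.4]
opening: 0.586
grasp_force: 0.0
```

```bash
python3 lv.py; python3 - <<'E'
from h import *
im=viewer.camera("side");t=viewer.camera("top")
o=telemetry.get_obs()["ee_pos"];print(proj("side",o),proj("side",o+[0,0,.021]))
a=cv2.resize(im[130:190,250:320,::-1],None,fx=7,fy=7,interpolation=cv2.INTER_CUBIC)
b=cv2.resize(t[160:220,230:267,::-1],None,fx=7,fy=7,interpolation=cv2.INTER_CUBIC)
cv2.imwrite("pics/s5.png",np.hstack([a,b]))
E
```

```text
8.2 [0.52333474 0.2058909  0.05673954] [ 0.46541024 -0.19175233  0.14563922] 0.5945414389731576 0.0
lever 26 [280.61538462 177.57692308] up 280.5 166.8
[282.7242021  174.96362549] [282.46746513 170.99823383]
```

View pics/s5.png

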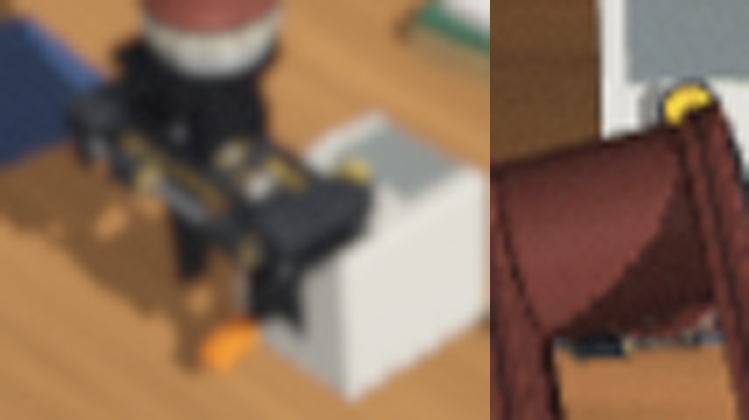

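The open fingers straddle the orange lever: tips at crop (188,275) and (280,320), lever at (225,345). I'll go down and pinch it.

Call:
{"fn": "jog_arm", "kwargs": {
  "series": [
    [0.2, [0, 0, 25], [0, 0, 0]],
    [0.2, [0, 0, 43], [0, 0, 0]],
    [0.2, [0, 0, 43], [0, 0, 0]],
    [-1, [0, 0, 43], [0, 0, 0]],
    [-1, [0, 0, 43], [0, 0, 0]],
    [-1, [0, 0, 43], [0, 0, 0]],
    [-1, [0, 0, 43], [0, 0, 0]],
    [-1, [0, 0, 43], [0, 0, 0]]
  ]
}}

```text
t: 9.1
ee_pos: [0.5245, 0.2065, 0.0164]
tool_rot: [[1.0, 0.012, 0.001], [0.012, -1.0, 0.0], [0.001, -0.0, -1.0]]
wrist_force: [-0.4, 0.1, -0.6]
opening: 0.23
grasp_force: 0.0
```

Call:
{"fn": "jog_arm", "kwargs": {
  "series": [
    [-1, [0, 0, 0], [0, 0, 0]],
    [-1, [0, 0, 0], [0, 0, 0]],
    [-1, [0, 0, 0], [0, 0, 0]]
  ]
}}

```text
t: 9.4
ee_pos: [0.5244, 0.2076, 0.0163]
tool_rot: [[1.0, 0.012, 0.001], [0.012, -1.0, 0.002], [0.001, -0.002, -1.0]]
wrist_force: [-0.2, 5.0, 0.9]
opening: 0.177
grasp_force: 30.0
```

Call:
{"fn": "jog_arm", "kwargs": {
  "series": [
    [-1, [-3, 0, -7], [0, 0, 0]],
    [-1, [-5, 0, -19], [0, 0, 0]],
    [-1, [-6, 0, -31], [0, 0, 0]],
    [-1, [-5, 0, -43], [0, 0, 0]],
    [-1, [-3, 0, -55], [0, 0, 0]],
    [-1, [0, 0, -62], [0, 0, 0]],
    [-1, [0, 0, -64], [0, 0, 0]],
    [-1, [0, 0, -64], [0, 0, 0]]
  ]
}}

```text
t: 10.2
ee_pos: [0.5247, 0.2076, 0.08]
tool_rot: [[1.0, 0.012, 0.002], [0.012, -1.0, 0.002], [0.002, -0.002, -1.0]]
wrist_force: [2.6, 5.4, -3.6]
opening: 0.177
grasp_force: 30.0
```

```bash
python3 lv.py
```

```text
10.25 [0.52461034 0.20757892 0.07983217] [ 2.35311427  6.30295512 -2.87565334] 0.1764896405465344 29.998636543750763
lever 29 [278.89655172 167.51724138] up 280.5 166.8
```

Call:
{"fn": "jog_arm", "kwargs": {
  "series": [
    [0.2, [0, 0, 0], [0, 0, 0]],
    [0.2, [0, 0, 0], [0, 0, 0]],
    [0.2, [0, 0, 0], [0, 0, 0]],
    [0.2, [0, 0, 0], [0, 0, 0]],
    [0.2, [0, 0, 0], [0, 0, 0]],
    [0.2, [0, 0, -50], [0, 0, 0]],
    [0.2, [0, 0, -100], [0, 0, 0]],
    [0.2, [0, 0, -150], [0, 0, 0]],
    [0.2, [0, 0, -200], [0, 0, 0]],
    [0.2, [0, 0, -240], [0, 0, 0]]
  ]
}}

```text
t: 11.25
ee_pos: [0.5244, 0.2065, 0.3236]
tool_rot: [[1.0, 0.012, 0.003], [0.012, -1.0, 0.001], [0.003, -0.001, -1.0]]
wrist_force: [-0.4, 0.4, -0.1]
opening: 0.602
grasp_force: 0.0
```

```bash
python3 lv.py; python3 - <<'E'
from h import *
im=viewer.camera("side")
print(blobs(im,(20,120,100),(35,255,255),(285,140,315,170))[0][:2],telemetry.get_obs()["q"])
E
```

```text
11.3 [0.52690583 0.20702231 0.33109584] [ 0.18857453 -0.54756951  5.21162448] 0.6009054105303313 0.0
lever 40 [280.275 166.725] up 280.5 166.8
(np.int32(23), array([299.39130435, 155.7826087 ])) [ 2.35228933e-01  1.61039589e-02  1.51099289e+00 -1.48412482e-04
  1.60153197e+00  1.79427813e+00]
```

The lever is back at its starting pixel (280.3,166.7), so it is fully up, and the button is out. Now I'll traverse to the bar and turn the gripper across it.

Call:
{"fn": "jog_arm", "kwargs": {
  "series": [
    [-0.1, [-39, 404, 0], [0, 0, -1.35]],
    [-0.1, [-39, 404, 0], [0, 0, -1.35]],
    [-0.1, [-39, 404, 0], [0, 0, -1.35]],
    [-0.1, [-39, 404, 0], [0, 0, -1.35]],
    [-0.1, [-39, 404, 0], [0, 0, -1.35]],
    [-0.1, [-39, 404, 0], [0, 0, -1.35]],
    [-0.1, [-39, 404, 0], [0, 0, -1.35]],
    [-0.1, [-39, 404, 0], [0, 0, -1.35]],
    [-0.1, [-39, 404, 0], [0, 0, -1.35]],
    [-0.1, [-39, 404, 0], [0, 0, -1.35]],
    [-0.1, [-39, 404, 0], [0, 0, -1.35]],
    [-0.1, [-39, 404, 0], [0, 0, -1.35]]
  ]
}}

```text
t: 12.55
ee_pos: [0.4896, -0.1976, 0.3192]
tool_rot: [[0.211, 0.977, -0.001], [0.977, -0.211, 0.001], [0.001, -0.001, -1.0]]
wrist_force: [0.5, 0.0, 0.6]
opening: 0.447
grasp_force: 0.0
```

Call:
{"fn": "jog_arm", "kwargs": {
  "series": [
    [-0.1, [0, 1, 50], [0, 0, 0]],
    [-0.1, [0, 1, 100], [0, 0, 0]],
    [-0.1, [0, 1, 150], [0, 0, 0]],
    [-0.1, [0, 1, 195], [0, 0, 0]],
    [-0.1, [0, 1, 195], [0, 0, 0]],
    [-0.1, [0, 1, 195], [0, 0, 0]]
  ]
}}

```text
t: 13.15
ee_pos: [0.4909, -0.1971, 0.1253]
tool_rot: [[0.208, 0.978, -0.001], [0.978, -0.208, 0.001], [0.001, -0.001, -1.0]]
wrist_force: [0.1, -0.5, 0.7]
opening: 0.45
grasp_force: 0.0
```

```bash
python3 lv.py; python3 - <<'E'
from h import *
im=viewer.camera("side")
cv2.imwrite("pics/s6.png",cv2.resize(im[160:260,300:420,::-1],None,fx=6,fy=6,interpolation=cv2.INTER_CUBIC))
E
```

```text
13.2 [ 0.4923548  -0.19819446  0.12726651] [-0.32624029 -0.76497248  0.94883243] 0.44812260721536906 0.0
lever 37 [280.45945946 166.83783784] up 280.5 166.8
```

View pics/s6.png

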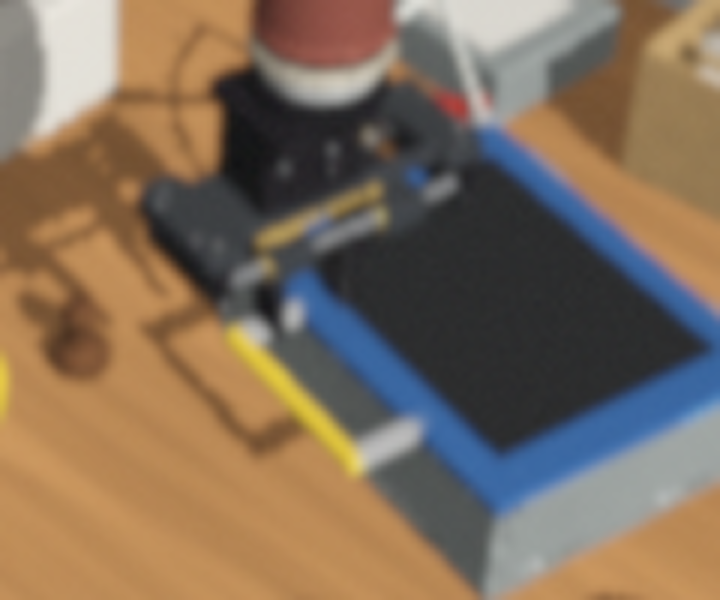

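The gripper is above the bar, which runs from crop (232,332) to (360,468). The box is undisturbed. I'll descend and grip.

Call:
{"fn": "jog_arm", "kwargs": {
  "series": [
    [-0.1, [0, -1, 30], [0, 0, 0]],
    [-0.1, [0, -1, 50], [0, 0, 0]],
    [-0.1, [0, -1, 65], [0, 0, 0]],
    [-0.1, [0, -1, 77], [0, 0, 0]],
    [-0.1, [0, -1, 77], [0, 0, 0]],
    [-1, [0, -1, 77], [0, 0, 0]],
    [-1, [0, -1, 77], [0, 0, 0]],
    [-1, [0, -1, 77], [0, 0, 0]],
    [-1, [0, -1, 77], [0, 0, 0]],
    [-1, [0, -1, 77], [0, 0, 0]],
    [-1, [0, -1, 77], [0, 0, 0]]
  ]
}}

```text
t: 14.35
ee_pos: [0.4901, -0.1982, 0.0482]
tool_rot: [[0.208, 0.978, 0.001], [0.978, -0.207, -0.0], [-0.0, 0.001, -1.0]]
wrist_force: [0.6, 0.1, 0.7]
opening: 0.127
grasp_force: 30.0
```

Call:
{"fn": "jog_arm", "kwargs": {
  "series": [
    [-1, [0, 0.6, -13], [0, 0, 0]],
    [-1, [0, 1.8, -26], [0, 0, 0]],
    [-1, [0, 3.7, -39.5], [0, 0, 0]],
    [-1, [0, 6.3, -52.5], [0, 0, 0]],
    [-1, [0, 13.3, -78], [0, 0, 0]],
    [-1, [0, 18, -90.5], [0, 0, 0]],
    [-1, [0, 23, -103], [0, 0, 0]],
    [-1, [0, 29, -115], [0, 0, 0]],
    [-1, [0, 35, -126.5], [0, 0, 0]],
    [-1, [0, 41.7, -138], [0, 0, 0]],
    [-1, [0, 41.7, -138], [0, 0, 0]],
    [-1, [0, 41.7, -138], [0, 0, 0]]
  ]
}}

```text
t: 15.55
ee_pos: [0.5284, -0.2063, 0.1856]
tool_rot: [[0.207, 0.978, -0.006], [0.978, -0.207, 0.001], [-0.0, -0.006, -1.0]]
wrist_force: [-10.2, -0.7, 0.4]
opening: 0.124
grasp_force: 30.0
```

```bash
python3 lv.py; python3 - <<'E'
from h import *
im=viewer.camera("side");t=viewer.camera("top")
for k in (0,174):
  for n,i,b in (("s",im,(330,150,385,185)),("t",t,(320,125,350,200))):
    for a,c,p in blobs(i,(k,130,70),(k+6,255,255),b): print(n,a,c,p.min(0),p.max(0))
a=cv2.resize(im[110:260,300:440,::-1],None,fx=4,fy=4,interpolation=cv2.INTER_CUBIC)
cv2.imwrite("pics/s7.png",a)
E
```

```text
15.6 [ 0.52822752 -0.20629504  0.18533914] [-8.81632148  0.09832424  0.07750529] 0.12544677397097567 30.001165866851807
lever 37 [280.59459459 166.83783784] up 280.5 166.8
t 64 [334.125   150.78125] [330 133] [338 170]
```

View pics/s7.png

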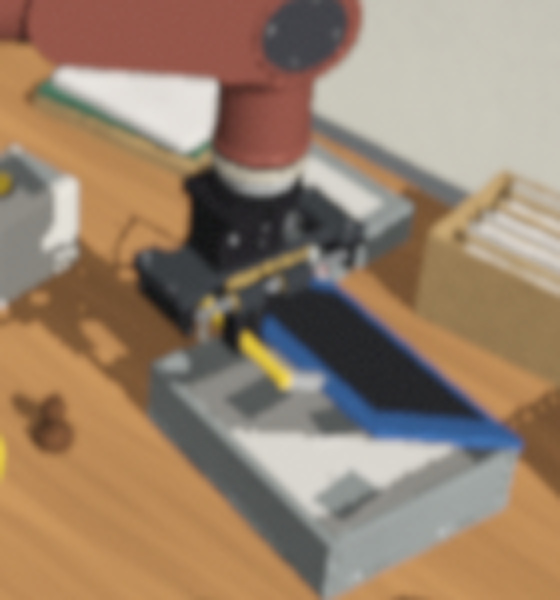

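The lid is up and held. The lower bar end is at full pixel (372,205.5), and the pointer hasn't moved in the top view. Next I'll check the lid angle from the bar end and the lid corner, and the pointer angle from both views.

```bash
python3 - <<'E'
from h import *
yaw=-.209;ex=np.array([np.cos(yaw),np.sin(yaw),0]);ey=np.array([-ex[1],ex[0],0]);ez=np.array([0,0,1.])
H=np.array([.4926,-.1978,.08]);B=H+.265*ex;B[2]=.075
def yb(im,box):
    ps=np.vstack([p for a,c,p in blobs(im,(22,120,100),(33,255,255),box,6)]);return ps
im0=cv2.imread("pics/side0.png")
im=viewer.camera("side");t=viewer.camera("top")
for n,i,b in(("side",im,(355,185,385,215)),("top",t,(335,170,400,220))):
    for a,c,p in blobs(i,(22,120,90),(33,255,255),b,4):
        k=p[np.argmax(p[:,0])];print(n,a,c,"right end",k)
for th in (.45,.5,.55,.6,.65):
    f=lambda r,nrm,y:B+ex*(-r*np.cos(th)+nrm*np.sin(th))+ez*(r*np.sin(th)+nrm*np.cos(th))+ey*y
    print(th,"barend",np.round(proj("side",f(.265,.005,-.06)),1),np.round(proj("top",f(.265,.005,-.06)),1),"lid front -y corner",np.round(proj("side",f(.22,.005,-.14)),1),np.round(proj("top",f(.22,.005,-.14)),1))
th=0;print("shut",proj("side",B-ex*.265+ez*.005-ey*.06),proj("top",B-ex*.265+ez*.005-ey*.06))
for n,i,b in(("side",im,(340,170,440,235)),("top",t,(320,125,425,215))):
    a,c,p=max(blobs(i,(105,120,60),(125,255,255),b),key=lambda q:q[0])
    print(n,a,"corner-ish lowest",p[np.argmax(p[:,1])],"rightmost",p[np.argmax(p[:,0])], "lowest-right in top",p[np.argmax(p@[1,2])])
E
```

```text
side 59 [364.74576271 198.6440678 ] right end [370 202]
top 5 [354.8 192.4] right end [356 192]
0.45 barend [367.9 208.4] [386.4 202. ] lid front -y corner [391.8 222.1] [409.1 195.6]
0.5 barend [369.7 205.2] [387.1 200. ] lid front -y corner [393.3 219.5] [409.9 193.9]
0.55 barend [371.6 202. ] [387.9 197.8] lid front -y corner [395.  216.8] [410.6 192.1]
0.6 barend [373.6 198.7] [388.7 195.4] lid front -y corner [396.8 214.1] [411.4 190.1]
0.65 barend [375.8 195.5] [389.5 192.9] lid front -y corner [398.7 211.5] [412.2 188.1]
shut [358.88408349 235.18160233] [380.94363597 211.89666525]
side 391 corner-ish lowest [416 221] rightmost [428 219] lowest-right in top [427 221]
top 924 corner-ish lowest [359 183] rightmost [412 149] lowest-right in top [411 178]
```

```bash
python3 lv.py; python3 -c "
from plant import r; print(r.job_done())"
```

```text
15.85 [ 0.52808627 -0.20623789  0.18508559] [-8.95031249 -0.79233781  0.07783859] 0.12534173148585723 30.001049637794495
lever 34 [280.38235294 166.82352941] up 280.5 166.8
the job is handed in; nothing more can be done
None
```

The job is handed in, but the hand-in call returned no verdict: the trip was tested, its lever lifted back up and the button released, and the gripper was still holding the lid at about 0.54 rad, against a pointer I measured at about 0.55 rad.

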